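Stand the rinsed plate and box lid in the drying rack

ROBOT

A 7-joint arm with a two-finger parallel gripper is mounted at the origin on the work surface. World frame = base frame: x ahead of the robot, y to its left, z up, the work surface at z = 0. Lengths are in m, angles in degrees, forces in N, time in s.
With the tool pointing down it reaches from about 0.425 to 1.025 m from the base axis. Payload 9.4 kg.
Tool frame: the origin (TCP) lies on the front face of the gripper's body, between the roots of the fingers; the fingertips stand 84 mm ahead of it and the grasp point (between the pads) lies 65 mm ahead of it (arm.finger_overhang is the distance from the TCP to the fingertips, in m); z points along the fingers, y is the line along which they close (so a half turn about z gives the same grasp; the last joint's range is limited). The gripper opens to 93 mm and grips with 3 to 60 N. Pads are 15 mm wide; open, the fingers measure 128 mm over their backs; the gripper's body (75 mm by 188 mm) begins 65 mm behind the grasp point.
Start: joints at [-68.967, 34.337, -0.143, 91.639, 0.103, 54.024, -4.572], TCP at [0.311, 0.655, 0.303] pointing down, gripper open.
Joint ranges: [-147.43, 147.43], [-19.82, 112.94], [-74.19, 73.91], [6.32, 146.72], [-59.91, 239.91], [6.04, 106.73], [-150.56, 150.56]. Speed limits (degrees/s): [127.2, 127.2, 172.46, 172.46, 180, 180, 180].

INTERFACE

Orientations are given as a 3x3 rotation matrix whose columns are the frame's x, y, z axes.
In Python, from workcell import arm, read_camera, calibration, workorder, regions_of, pinpoint gives the robot as it stands.
- The arm moves only by the tool step_arm, never from a script. Its argument "targets" is a list of rows, each an object with "turn": the turn, a rotation vector about the tool's x, y, z as a fraction of full scale, a list of three; "translation": the shift along the tool's x, y, z as a fraction of full scale, a list of three; "hand": the opening, from -1 (shut) to 1 (fully open). A call has exactly 5 rows; each row shifts and turns the commanded pose from where the row before left it, along the tool's axes as they then stand; what a row does not reach is not made up. Full scale, the value 1, is 0.03 m for a shift and 6 degrees for a turn. A row lasts 1/10 s, in which the tool goes at most 50 mm and 8.59 degrees, less where a joint would pass 70% of its speed; a pose out of reach is approached as far as the arm can. A call with a number of a shift or a turn outside -1 to 1 is refused whole. A call with a gripper value outside its range is refused whole. The fingers move at their own pace and stop on an object; the grip force is fixed at half the most. Time passes only in rows, so rows that do not move let the fingers close, or fill a call up. It gives the time, the measured TCP pose, the force, the opening and the grip force at its end, in the units of the state.
- arm.observe(): the state, without advancing time (a new reading comes with each control period).
- read_camera(name): name is "scene" or "top" or "wrist"; returns the picture (420x560x3 uint8, blue, green, red); there is no depth.
- calibration(name): a dict with "K" (3x3 intrinsics, pixels), "k1" (the pictures are not rectified: a ray, as slopes to the right and down, at radius r is drawn at 1 + k1 r^2 times it, then the intrinsics apply), "T" (4x4, takes a point from camera to world coordinates). Camera axes: x right, y down, z forward; pixel columns grow to the right and rows downward; lengths in m; the calibration is good to about 2 mm. A picture is of the moment at which its call begins: read the wrist's pose just before it. calibration takes no time and is no camera call; for the wrist camera it gives the pose at the moment of the call.
- workorder.hand_in(): hands the job in; it is judged then, once.
Trained networks look in the newest picture that a camera, given by its name, has taken for a name from the list of things; names that differ only in an ending like _2 or _b are one class to them, and where a whole thing is asked for, a point or a joint stands for the part that bears it (a point fixed in the world has none). Each returns a list of dicts, best first, with "p" (0 to 1); they miss things now and then, are a little off and sometimes report something else, mostly with a low value. They report only what shows in the picture. A call takes as long as a camera call. They do not tell look-alikes from the thing itself.
- regions_of(target, camera): "mask" (420x560 bool, what is visible of it) and "at" ([row, column] as shares, 0 to 1, of the picture: columns of its width, rows of its height, amid what is visible of it).
- pinpoint(target, camera): "at" ([row, column] as shares, 0 to 1, of the picture: columns of its width, rows of its height: a listed point, or the origin of a listed thing).
The state is a dict: "clock": time; "q": joint angles; "qd": joint speeds; "joint_efforts": joint torques, N m; "tool_pos": TCP position; "eef_rot": TCP orientation; "contact_force": force on the tool from outside, world axes, zero at the start; "moment": the same for the moment, N m; "opening": finger opening in m; "grasp_force": force on a finger pad.
Only numpy, scipy, OpenCV 4.12 (cv2) and the standard library are available. Lean on these libraries where they do the work, as an engineer would, in place of code of your own. Each camera call takes 0.05 s, during which the arm holds its last target. There are 200 camera calls.

TASK

The red plate and the blue lid of the clear box have been rinsed and left leaning against the tin and the box. Stand both on edge, upright, in the slots of the wire drying rack with at least one empty slot between them so that they can dry, setting them down rather than dropping them. Leave the tin, the clear box, the tea canister and the glass cup where they are.

Things in the scene. Friction and masses are not known exactly. Their poses are not given: they have to be found in the camera images.
- rack: white wire drying rack, fixed, over a grey drip tray 230 x 250 mm. Origin on the table under its centre, z up, y along the row of slots, x across it (in the plane of a standing item). Seven dividers at y = -90, -60, ... +90 mm make six slots, 26 mm clear, with centres at y = -75, -45, -15, 15, 45, 75 mm. A grey cutlery cup at y = 117 to 167 mm is 107 mm high
- rack_rest (a point): centre of the rack, level with the tops of its two rest wires (47.5 mm above the table), which run along y at x = +-55 mm. A plate's rim sinks between them: at rest upright, point plate_mid is 72 mm above this level; the lid on a long edge has point lid_mid 75 mm above it, on a short edge 100 mm
- rack_top (a point): centre of the rack, level with the tops of the dividers (117 mm above the table). Each divider is two upright hairpins of 4 mm wire, at x = -54 to -34 and 34 to 54 mm. Wire end hoops at y = +-112 mm are lower, 98 mm
- plate: red plastic plate, 180 mm diameter, 15 mm deep, about 160 g. Origin at the centre of its underside, z out of its eating side. Rim flat, 24 mm wide, 8 mm thick (z = 7 to 15 mm); foot below it 60 mm in radius. At the start it stands on edge on the table, leaning back 16 degrees, its foot against the upper edge of the octagonal tin, eating side out
- plate_mid (a point): middle of the red plate, on its axis, halfway through the thickness of the rim (11 mm above the underside)
- box_lid: blue lid of the clear box, flat, 150 x 200 x 10 mm, a white clip 6 mm proud on each short side, about 150 g. Origin at the centre of its underside, x along the 150 mm side, z out of its top face. At the start it stands on a long edge, leaning back 16 degrees, underside against the upper edge of the clear box, top face out; x then points down the slope
- lid_mid (a point): middle of the blue lid, halfway through its thickness (5 mm above the underside)
- tin: octagonal tin with green sides and brass-coloured lid, closed and empty, loose, 140 mm across the flats, 100 mm high; origin at the centre of its underside
- clear_box: clear plastic box without its lid, with a few clothes pegs in it, loose, 140 x 190 mm, 75 mm high; origin at the centre of its underside, y along the long side
- canister: stainless steel tea canister, loose, 78 mm diameter, 120 mm high; origin at the centre of its underside
- cup: glass cup, loose, 74 mm diameter at the rim, 95 mm high; origin at the centre of its underside
Things that resemble listed ones, but are neither listed nor needed, are in the scene too. What is shaped like the plate but pink or turquoise is not meant.

How it is judged (in metres and radians):
At the end, for the whole second after the job is handed in: Plate and lid stand on edge in rack slots, let go and at rest on the rest wires: within 15 deg of upright, 17 deg of square to the row; middle of plate 108-132 mm up and within 25 mm of the rack's centre line, of lid 112-158 mm and 45 mm (long or short edge); an empty slot between (angle between plate's own z axis and vertical between 1.3 and 1.84 rad and angle between the z axis of each of plate, box_lid and the y axis of rack, either way round below 0.3 rad and x of plate_mid in the frame of rack between -0.025 and 0.025 m and y of plate_mid in the frame of rack between -0.09 and 0.09 m and z of plate_mid in the frame of rack between 0.108 and 0.132 m and linear speed of each of plate, box_lid below 0.02 m/s and angular speed of each of plate, box_lid below 0.15 rad/s and angle between box_lid's own z axis and vertical between 1.3 and 1.84 rad and x of lid_mid in the frame of rack between -0.045 and 0.045 m and y of lid_mid in the frame of rack between -0.09 and 0.09 m and z of lid_mid in the frame of rack between 0.112 and 0.158 m and (z of plate_mid in the frame of box_lid above 0.05 m or z of plate_mid in the frame of box_lid below -0.04 m)); the robot touches nothing.
It fails at once if the red plate is dropped or knocked over (moves faster than 0.5 m/s while no finger touches it, as after a fall of some 13 mm) (contact force between plate and the fingers below 0.05 N and linear speed of plate above 0.5 m/s).
It fails at once if the blue lid is dropped or knocked over (moves faster than 0.5 m/s while no finger touches it, as after a fall of some 13 mm) (contact force between box_lid and the fingers below 0.05 N and linear speed of box_lid above 0.5 m/s).
It fails at once if the tin or the clear box is shifted by more than 30 mm (distance of any of tin, clear_box from where it was at the start of the episode above 0.03 m).
It fails at once if the canister or the glass cup is shifted by more than 20 mm (distance of any of canister, cup from where it was at the start of the episode above 0.02 m).
It also fails if it takes over 72 s, if anything falls off the work surface, if the arm or the gripper's body presses on something with over 40 N, if the wrist force passes 120 N, or if a joint passes its speed limit or range.

## Working session

There is one attempt and no reset: what is moved stays moved. The work goes in short steps, Python scripts to look and compute and a tool call to move; the robot and the scene stay as the last step left them, time stands still between calls to the robot, and variables do not carry over. Pictures are saved under pics/ and viewed, at most 13 in all, crops included, and the job is handed in when it is done.

Besides the shell and the picture viewer there is one more tool, called after "Call:" as a command line: name --argument value ..., lists and objects as JSON in quotes. step_arm: Moves the arm, as the interface text tells. Its arguments: {"type":"object","properties":{"targets":{"type":"array","items":{"type":"object","properties":{"turn":{"type":"array","items":{"type":"number","minimum":-1,"maximum":1}},"translation":{"type":"array","items":{"type":"number","minimum":-1,"maximum":1}},"hand":{"type":"number"}}}}},"required":["targets"]}

```bash
mkdir -p pics; ls; cat > h.py <<'E'
import numpy as np, cv2
from workcell import arm, read_camera, calibration, workorder, regions_of, pinpoint
def ray(cam,at,c=None):
    c=c or calibration(cam);K=np.array(c["K"]);T=np.array(c["T"])
    u=np.array([at[1]*560,at[0]*420])
    d=np.array([(u[0]-K[0,2])/K[0,0],(u[1]-K[1,2])/K[1,1]]);s=d.copy()
    for _ in range(20): s=d/(1+c["k1"]*(s@s))
    v=T[:3,:3]@np.array([s[0],s[1],1]);return T[:3,3],v/np.linalg.norm(v)
def atz(cam,at,z,c=None):
    o,v=ray(cam,at,c);return o+v*(z-o[2])/v[2]
def tri(rs):
    A=np.zeros((3,3));b=np.zeros(3)
    for o,v in rs:
        P=np.eye(3)-np.outer(v,v);A+=P;b+=P@o
    x=np.linalg.solve(A,b);return x,[np.linalg.norm((np.eye(3)-np.outer(v,v))@(x-o)) for o,v in rs]
def proj(cam,p,c=None):
    c=c or calibration(cam);T=np.array(c["T"]);q=T[:3,:3].T@(np.array(p)-T[:3,3]);s=q[:2]/q[2]
    s=s*(1+c["k1"]*(s@s));K=np.array(c["K"]);return np.array([K[0,0]*s[0]+K[0,2],K[1,1]*s[1]+K[1,2]])
E
python3 - <<'E'
from h import *
np.set_printoptions(precision=3,suppress=True)
for c in ["scene","top"]:
    cv2.imwrite(f"pics/{c}0.png",read_camera(c)); k=calibration(c);print(c,k["K"][0],k["k1"]);print(np.array(k["T"]))
    for t in ["rack_rest","rack_top","plate_mid","lid_mid","plate","box_lid","tin","clear_box","canister","cup","rack"]:
        print(t,[(round(r["p"],2),[round(x,3) for x in r["at"]],np.round([r["at"][1]*560,r["at"][0]*420])) for r in pinpoint(t,c)][:4])
E
```

```text
pics
scene [542.847   0.    285.887] -0.1890809891759703
[[ 0.006  0.784 -0.621  1.332]
 [ 1.    -0.005  0.005 -0.1  ]
 [ 0.001 -0.621 -0.784  1.134]
 [ 0.     0.     0.     1.   ]]
rack_rest [(0.58, [0.491, 0.758], array([424., 206.]))]
rack_top []
plate_mid [(0.95, [0.479, 0.477], array([267., 201.])), (0.56, [0.34, 0.381], array([213., 143.]))]
lid_mid [(0.91, [0.474, 0.289], array([162., 199.]))]
plate [(0.88, [0.475, 0.487], array([273., 200.])), (0.71, [0.353, 0.386], array([216., 148.]))]
box_lid [(0.8, [0.48, 0.292], array([163., 202.]))]
tin [(0.6, [0.504, 0.537], array([301., 212.])), (0.28, [0.51, 0.347], array([194., 214.]))]
clear_box [(0.72, [0.509, 0.345], array([193., 214.]))]
canister [(0.75, [0.693, 0.557], array([312., 291.]))]
cup [(0.73, [0.717, 0.438], array([245., 301.])), (0.62, [0.473, 0.488], array([273., 198.])), (0.58, [0.693, 0.556], array([311., 291.]))]
rack [(0.78, [0.518, 0.744], array([417., 218.]))]
top [516.175   0.    275.02 ] -0.15984913388993507
[[ 0.027 -0.985  0.173  0.305]
 [-1.    -0.028 -0.003 -0.074]
 [ 0.007 -0.173 -0.985  1.198]
 [ 0.   
[... 267 characters left out ...]
, 328.])), (0.65, [0.285, 0.717], array([402., 120.]))]
lid_mid [(0.79, [0.486, 0.754], array([422., 204.]))]
plate [(0.82, [0.485, 0.527], array([295., 204.])), (0.66, [0.287, 0.713], array([399., 121.])), (0.55, [0.773, 0.655], array([367., 325.])), (0.46, [0.477, 0.535], array([299., 200.]))]
box_lid [(0.93, [0.499, 0.753], array([422., 210.]))]
tin [(0.93, [0.531, 0.466], array([261., 223.])), (0.31, [0.471, 0.22], array([123., 198.]))]
clear_box [(0.94, [0.521, 0.681], array([381., 219.])), (0.34, [0.526, 0.474], array([265., 221.]))]
canister [(0.8, [0.283, 0.465], array([260., 119.]))]
cup [(0.72, [0.272, 0.591], array([331., 114.]))]
rack [(0.67, [0.489, 0.247], array([138., 206.]))]
```

View images.

View pics/scene0.png

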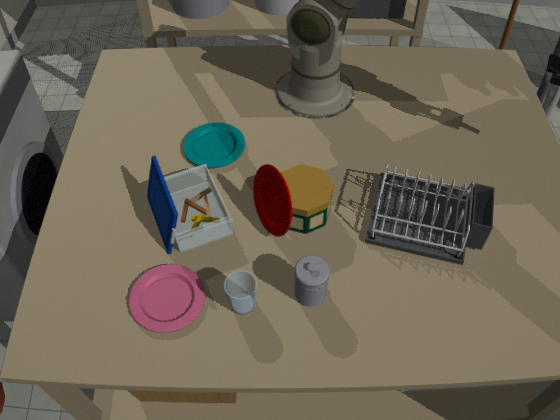

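View pics/top0.png

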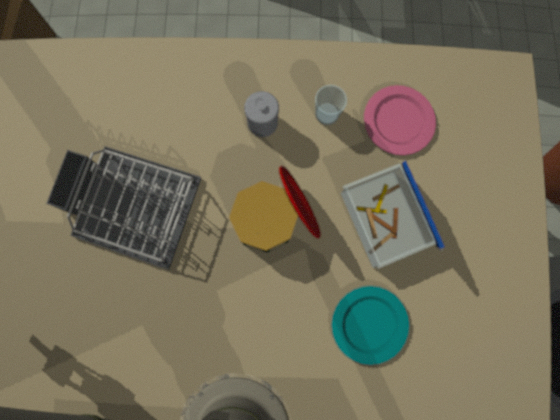

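```bash
python3 - <<'E'
from h import *
np.set_printoptions(precision=3,suppress=True)
def P(t,zs=None,i=(0,0)):
    a=[ray(c,pinpoint(t,c)[k]["at"]) for c,k in zip(["scene","top"],i)]
    print(t,*tri(a))
for t in ["rack_rest","rack","plate_mid","lid_mid","plate","box_lid","tin","clear_box","canister","cup"]:P(t)
for i in ["scene","top"]:
  for t in ["plate","box_lid","rack","tin","clear_box"]:
    r=regions_of(t,i)[0]; m=r["mask"].astype(np.uint8); rc=cv2.minAreaRect(np.argwhere(m)[:,::-1].astype(np.float32)); print(i,t,r["p"],rc, m.sum())
s=arm.observe();print(s)
E
```

```text
rack_rest [0.502 0.26  0.046] [np.float64(7.931483603985114e-05), np.float64(7.931483603968001e-05)]
rack [0.508 0.246 0.005] [np.float64(0.00047832885128620497), np.float64(0.0004783288512861693)]
plate_mid [ 0.518 -0.135  0.09 ] [np.float64(0.004711713742041332), np.float64(0.004711713742041287)]
lid_mid [ 0.513 -0.401  0.094] [np.float64(0.0012068873884120194), np.float64(0.001206887388412193)]
plate [ 0.508 -0.124  0.084] [np.float64(0.0025456793967433672), np.float64(0.0025456793967433425)]
box_lid [ 0.504 -0.404  0.073] [np.float64(0.0030245872090222965), np.float64(0.0030245872090222323)]
tin [ 0.476 -0.05  -0.009] [np.float64(0.004376529738097634), np.float64(0.004376529738097621)]
clear_box [ 0.493 -0.333  0.004] [np.float64(0.003366747163141807), np.float64(0.003366747163141833)]
canister [ 0.725 -0.036  0.016] [np.float64(0.0008887185635810678), np.float64(0.0008887185635810705)]
cup [ 0.746 -0.199  0.008] [np.float64(0.009230127872746751), np.float64(0.009230127872746768)]
scene plate 0.66 ((272.0283203125, 200.34906005859375), (72.93844604492188, 37.774147033691406), 74.
[... 907 characters left out ...]
 62.52556610107422) 3590
top clear_box 0.76 ((386.8738098144531, 215.71151733398438), (91.44395446777344, 68.94084167480469), 66.37062072753906) 6088
{'clock': 2.7, 'q': array([-68.967,  34.336,  -0.142,  91.638,   0.106,  54.023,  -4.571]), 'qd': array([ 0.029,  0.064,  0.068,  0.093,  0.036,  0.069, -0.023]), 'joint_efforts': array([ -0.   , -76.482,   1.496, -25.27 ,  -0.052,   0.01 ,   0.   ]), 'tool_pos': array([0.311, 0.655, 0.303]), 'eef_rot': array([[-0.903,  0.429,  0.   ],
       [ 0.429,  0.903,  0.   ],
       [-0.   ,  0.   , -1.   ]]), 'contact_force': array([ 0.77 , -0.228,  0.407]), 'moment': array([-0.042, -0.054, -0.008]), 'grasp_force': 0.0, 'opening': 0.09316308389578626}
```

```bash
cat > fit.py <<'E'
from h import *
from scipy.optimize import minimize
np.set_printoptions(precision=4,suppress=True)
I={c:cv2.imread(f"pics/{c}0.png") for c in ["scene","top"]};C={c:calibration(c) for c in I}
def pp(c,pts):
    k=C[c];T=np.array(k["T"]);K=np.array(k["K"]);q=(pts-T[:3,3])@T[:3,:3];s=q[:,:2]/q[:,2:];s=s*(1+k["k1"]*(s**2).sum(1,keepdims=True))
    return s*[K[0,0],K[1,1]]+[K[0,2],K[1,2]]
def leanR(yaw,t=np.radians(16)): # returns horizontal n, R cols: a(slope up), e(edge), z
    n=np.array([np.cos(yaw),np.sin(yaw),0]);u=np.array([0,0,1.])
    z=n*np.cos(t)+u*np.sin(t);up=u*np.cos(t)-n*np.sin(t);return up,np.cross(z,up),z
a=np.linspace(0,2*np.pi,60)
circ=lambda r,z:np.c_[r*np.cos(a),r*np.sin(a),z+0*a]
PL=np.r_[circ(.09,.007),circ(.09,.015),circ(.06,0)]
LD=np.array([[x,y,z] for x in(-.075,.075) for y in(-.1,.1) for z in(0,.01)])
def pose(p,L):
    up,e,z=leanR(p[2]);Q=L[:,:1]*up+L[:,1:2]*e+L[:,2:]*z
    return Q+np.array([p[0],p[1],-Q[:,2].min()]) , np.array([p[0],p[1],-Q[:,2].min()])
H={c:cv2.cvtColor(I[c],cv2.COLOR_BGR2HSV) for c in I}
def mask(c,what):
    h,s,v=[H[c][...,i].astype(int) for i in range(3)]
    m=((h<5)|(h>174))&(s>200) if what=="p" else (abs(h-112)<12)&(s>150)&(v>50)
    n,l,st,_=cv2.connectedComponentsWithStats(m.astype(np.uint8));return l==1+st[1:,4].argmax()
def fit(w,L,p0):
    M={c:mask(c,w) for c in I};print(w,{c:M[c].sum() for c in M})
    def cost(p):
        t=0;Q,_=pose(p,L)
        for c in I:
            h=cv2.convexHull(pp(c,Q).astype(np.float32));b=np.zeros((420,560),np.uint8)
            cv2.fillConvexPoly(b,np.round(h*16).astype(np.int32),1,shift=4);t+=((b>0)^M[c]).sum()/M[c].sum()
        return t
    best=min((minimize(cost,p0,method="Nelder-Mead",options=dict(initial_simplex=np.array(p0)+s*np.array([[0,0,0],[.015,0,0],[0,.015,0],[0,0,.2]]))) for s in(1,-1,.5)),key=lambda r:r.fun)
    p=best.x;_,o=pose(p,L);print(w,p,np.degrees(p[2]),best.fun,"origin",o,"up,e,z",*leanR(p[2]));return p
if __name__=="__main__":
    p=fit("p",PL,[.515,-.13,np.radians(-63)]);l=fit("l",LD,[.51,-.4,np.radians(-66)])
    # rack
    TH={c:cv2.GaussianBlur(cv2.morphologyEx(cv2.cvtColor(I[c],cv2.COLOR_BGR2GRAY),cv2.MORPH_TOPHAT,np.ones((7,7))),(0,0),.8).astype(np.float32) for c in I}
    W=[]
    for y in np.arange(-90,91,30):
        for s in(-1,1):
            W+=[[s*x,y,117] for x in np.linspace(34,54,8)]+[[s*x,y,z] for x in(34,54) for z in np.linspace(70,117,8)]
    for y in(-112,112): W+=[[x,y,98] for x in np.linspace(-50,50,20)]
    for x in(-55,55): W+=[[x,y,45.5] for y in np.linspace(-100,100,40)]
    W=np.array(W)/1000.
    def rk(p):
        cy,sy=np.cos(p[2]),np.sin(p[2]);return W@np.array([[cy,sy,0],[-sy,cy,0],[0,0,1]])+[p[0],p[1],0]
    def cost(p): return -sum(cv2.remap(TH[c],*[np.float32(v) for v in pp(c,rk(p)).T],cv2.INTER_LINEAR).mean() for c in I)
    G=sorted([(cost([x,y,t]),x,y,t) for x in np.arange(.48,.53,.004) for y in np.arange(.22,.29,.004) for t in np.radians(np.arange(-30,-9,2))])
    out=[]
    for g in G[:40]:
        r=minimize(cost,g[1:],method="Nelder-Mead",options=dict(initial_simplex=np.array(g[1:])+np.array([[0,0,0],[.004,0,0],[0,.004,0],[0,0,.03]])))
        if all(np.linalg.norm(r.x[:2]-o.x[:2])>.005 for o in out): out.append(r)
    out.sort(key=lambda r:r.fun)
    for o in out[:4]:print(o.fun,o.x,np.degrees(o.x[2]))
    ims=[]
    for c,(x0,y0) in dict(scene=(345,140),top=(40,130)).items():
        im=cv2.resize(I[c][y0:y0+150,x0:x0+180],None,fx=2.2,fy=4 if 0 else 2.2,interpolation=cv2.INTER_CUBIC);im2=im.copy()
        for q in pp(c,rk(out[0].x)):cv2.circle(im2,tuple(int(v) for v in (q-[x0,y0]+.5)*2.2),1,(0,0,255),-1)
        ims.append(np.vstack([im,im2])[:600])
    cv2.imwrite("pics/rack.png",cv2.resize(np.hstack(ims),(720,600)))
    ims=[]
    for c,(x0,y0) in dict(scene=(130,140),top=(260,130)).items():
        im=cv2.resize(I[c][y0:y0+130,x0:x0+190],None,fx=2.1,fy=2.1)
        for pz,L in((p,PL),(l,LD)):
            h=cv2.convexHull(pp(c,pose(pz,L)[0]).astype(np.float32));cv2.polylines(im,[np.int32((h-[x0,y0]+.5)*2.1)],True,(0,255,255),1)
        ims.append(im)
    cv2.imwrite("pics/pl.png",np.hstack(ims))
E
python3 fit.py
```

```text
p {'scene': np.int64(2027), 'top': np.int64(698)}
p [ 0.5057 -0.1259 -1.0568] -60.548378583218465 0.8300253172430074 origin [ 0.5057 -0.1259  0.0845] up,e,z [-0.1355  0.24    0.9613] [-0.8708 -0.4917 -0.    ] [ 0.4726 -0.837   0.2756]
l {'scene': np.int64(1416), 'top': np.int64(375)}
l [ 0.5107 -0.4018 -1.1783] -67.51230245068399 1.3272881355932205 origin [ 0.5107 -0.4018  0.0721] up,e,z [-0.1054  0.2547  0.9613] [-0.924  -0.3825 -0.    ] [ 0.3677 -0.8882  0.2756]
-63.80877685546875 [ 0.5049  0.2542 -0.2926] -16.765233072496788
-57.09880828857422 [ 0.4962  0.2258 -0.2916] -16.707395055878944
-54.079864501953125 [ 0.5136  0.2829 -0.2946] -16.87844337583396
```

View pics/rack.png

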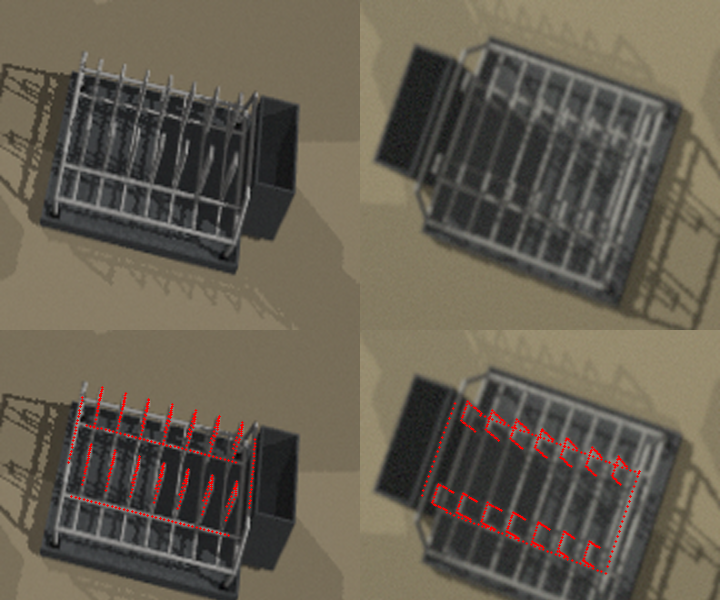

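View pics/pl.png

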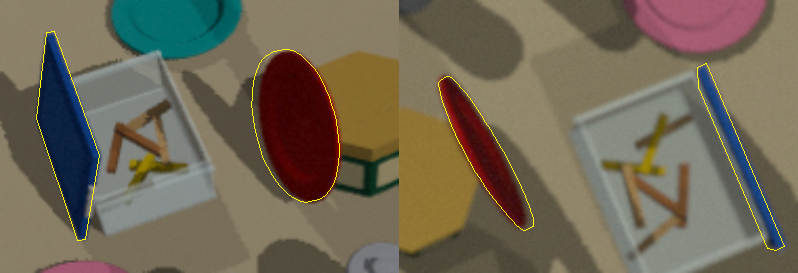

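```bash
cat >> h.py <<'E'
from scipy.spatial.transform import Rotation as Ro
import math
def plan(p,R,n=None,p0=None,R0=None):
    s=arm.observe();p0=np.array(s["tool_pos"]) if p0 is None else p0;R0=np.array(s["eef_rot"]) if R0 is None else R0
    w=Ro.from_matrix(R0.T@R).as_rotvec();d=R0.T@(np.array(p)-p0)
    if n is None: n=max(math.ceil(np.degrees(np.abs(w).max())/6/.95),math.ceil(np.abs(d).max()/.03/.95),math.ceil(np.linalg.norm(d)/.048),1)
    while 1:
        A=sum(Ro.from_rotvec(w*k/n).as_matrix() for k in range(n));t=np.linalg.solve(A,d)/.03;u=np.degrees(w/n)/6
        if max(abs(t).max(),abs(u).max())<=1: break
        n+=1
    print("rows",n,"turn",np.round(u,3),"trans",np.round(t,3),"| d mm",np.round(d*1000,1),"ang",np.round(np.degrees(w),1),"clock",s["clock"],"F",np.round(s["contact_force"],1),"open",round(s["opening"],4),"grip",round(s["grasp_force"],1))
def toolR(y,z):
    y=np.array(y,float);z=np.array(z,float);z/=np.linalg.norm(z);y-=z*(y@z);y/=np.linalg.norm(y);return np.c_[np.cross(y,z),y,z]
RC=np.array([.505,.254,0]);RY=np.array([.29,.957,0]);RY/=np.linalg.norm(RY);RX=np.array([RY[1],-RY[0],0])
RR=toolR(RY,[0,0,-1])
E
python3 - <<'E'
from h import *
np.set_printoptions(precision=3,suppress=True)
s=arm.observe();T=np.eye(4);T[:3,:3]=s["eef_rot"];T[:3,3]=s["tool_pos"]
k=calibration("wrist");X=np.linalg.inv(T)@np.array(k["T"]);print(X,k["K"])
# place the camera so its axis hits the rack centre at z=.1
R=RR
for h in (.36,.42):
    c=R@X[:3,3];v=R@X[:3,2];p=np.array([0,0,h]);L=(.1-h-c[2])/v[2];tgt=RC+[0,0,.1]-(c+v*L);print(tgt);plan(tgt,R)
E
```

```text
[[ 0.    -0.956 -0.294  0.083]
 [ 1.     0.     0.     0.   ]
 [-0.    -0.294  0.956 -0.082]
 [ 0.     0.     0.     1.   ]] [[326.954   0.    280.722]
 [  0.    326.954 212.501]
 [  0.      0.      1.   ]]
[0.484 0.26  0.36 ]
rows 12 turn [ 0.     0.    -0.119] trans [-0.848 -0.845 -0.159] | d mm [-325.1 -282.5  -57.2] ang [ 0.   0.  -8.6] clock 2.7 F [ 0.8 -0.2  0.4] open 0.0932 grip 0.0
[0.466 0.265 0.42 ]
rows 11 turn [ 0.    0.   -0.13] trans [-0.87  -0.926 -0.355] | d mm [-306.9 -285.2 -117.2] ang [ 0.   0.  -8.6] clock 2.7 F [ 0.8 -0.2  0.4] open 0.0932 grip 0.0
```

Call:
step_arm --targets '[{"turn":[0,0,-0.12],"translation":[-0.85,-0.85,-0.16],"hand":1},{"turn":[0,0,-0.12],"translation":[-0.85,-0.85,-0.16],"hand":1},{"turn":[0,0,-0.12],"translation":[-0.85,-0.85,-0.16],"hand":1},{"turn":[0,0,-0.12],"translation":[-0.85,-0.85,-0.16],"hand":1},{"turn":[0,0,-0.12],"translation":[-0.85,-0.85,-0.16],"hand":1}]'

```text
clock: 3.2
tool_pos: [0.3763, 0.4851, 0.327]
eef_rot: [[-0.929, 0.371, 0.0], [0.371, 0.929, 0.0], [-0.0, 0.0, -1.0]]
contact_force: [-0.1, -0.9, 0.1]
opening: 0.0928
grasp_force: 0.0
```

Call:
step_arm --targets '[{"turn":[0,0,-0.12],"translation":[-0.85,-0.85,-0.16],"hand":1},{"turn":[0,0,-0.12],"translation":[-0.85,-0.85,-0.16],"hand":1},{"turn":[0,0,-0.12],"translation":[-0.85,-0.85,-0.16],"hand":1},{"turn":[0,0,-0.12],"translation":[-0.85,-0.85,-0.16],"hand":1},{"turn":[0,0,-0.12],"translation":[-0.85,-0.85,-0.16],"hand":1}]'

```text
clock: 3.7
tool_pos: [0.4515, 0.3212, 0.3512]
eef_rot: [[-0.95, 0.312, 0.0], [0.312, 0.95, 0.0], [-0.0, 0.0, -1.0]]
contact_force: [0.0, -0.2, -0.2]
opening: 0.0928
grasp_force: 0.0
```

Call:
step_arm --targets '[{"turn":[0,0,-0.12],"translation":[-0.85,-0.85,-0.16],"hand":1},{"turn":[0,0,-0.12],"translation":[-0.85,-0.85,-0.16],"hand":1},{"turn":[0,0,0],"translation":[0,0,0],"hand":0.1},{"turn":[0,0,0],"translation":[0,0,0],"hand":0.1},{"turn":[0,0,0],"translation":[0,0,0],"hand":0.1}]'

```text
clock: 4.2
tool_pos: [0.4834, 0.2594, 0.3603]
eef_rot: [[-0.958, 0.288, -0.0], [0.288, 0.958, 0.0], [0.0, 0.0, -1.0]]
contact_force: [0.3, 0.4, 0.7]
opening: 0.0736
grasp_force: 0.0
```

```bash
cat > rackfit.py <<'E'
from h import *
import fit
from scipy.optimize import minimize
np.set_printoptions(precision=4,suppress=True)
fit.C["wrist"]=calibration("wrist");im=read_camera("wrist");cv2.imwrite("pics/w1.png",im)
I=dict(fit.I,wrist=im)
TH={c:cv2.GaussianBlur(cv2.morphologyEx(cv2.cvtColor(I[c],cv2.COLOR_BGR2GRAY),cv2.MORPH_TOPHAT,np.ones((9,9))),(0,0),1.2).astype(np.float32) for c in I}
W=[]
for y in np.arange(-90,91,30):
    for s in(-1,1): W+=[[s*x,y,117] for x in np.linspace(36,52,8)]+[[s*x,y,z] for x in(34,54) for z in np.linspace(70,117,8)]
for x in(-55,55): W+=[[x,y,45.5] for y in np.linspace(-100,100,40)]
for y in(-112,112): W+=[[x,y,98] for x in np.linspace(-50,50,20)]
W=np.array(W)/1000.
def rk(p):
    cy,sy=np.cos(p[2]),np.sin(p[2]);return W@np.array([[cy,sy,0],[-sy,cy,0],[0,0,1]])+[p[0],p[1],0]
def cost(p,cs): return -sum(cv2.remap(TH[c],*[np.float32(v) for v in fit.pp(c,rk(p)).T],cv2.INTER_LINEAR).mean() for c in cs)
for cs in (["wrist"],["scene"],["top"],["scene","top","wrist"]):
    best=min((minimize(cost,[.505+dx*-.30*0,.254+dy,-.29],args=(cs,),method="Nelder-Mead",options=dict(initial_simplex=np.array([.505,.254+dy,-.29])+np.array([[0,0,0],[.006,0,0],[0,.006,0],[0,0,.03]]))) for dx in(0,) for dy in(-.008,-.004,0,.004,.008)),key=lambda r:r.fun)
    print(cs,best.fun,best.x)
b=best.x
big=cv2.resize(im,(784,588))
for q in fit.pp("wrist",rk(b)):cv2.circle(big,tuple(int(v) for v in (q+.5)*1.4),1,(0,0,255),-1)
cv2.imwrite("pics/w1o.png",big)
for t in("rack_rest","rack_top"):
    for r in pinpoint(t,"wrist")[:2]:print(t,r["p"],atz("wrist",r["at"],.0475 if t=="rack_rest" else .117))
print(arm.observe()["tool_pos"],arm.observe()["clock"])
E
python3 rackfit.py
```

```text
['wrist'] -56.17414474487305 [ 0.5039  0.2556 -0.2829]
['scene'] -38.05888366699219 [ 0.5059  0.2539 -0.2983]
['top'] -29.264469146728516 [ 0.5043  0.254  -0.29  ]
['scene', 'top', 'wrist'] -121.20259094238281 [ 0.5042  0.2553 -0.2872]
rack_rest 0.55 [0.5025 0.2563 0.0475]
rack_top 0.7 [0.504  0.2544 0.117 ]
[0.4833 0.2596 0.3602] 4.35
```

View pics/w1o.png

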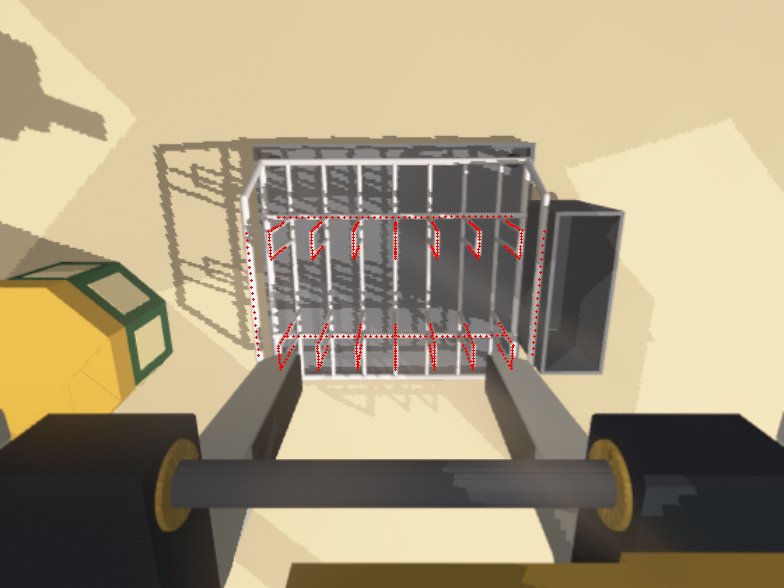

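```bash
sed -i 's/^RC=.*/RC=np.array([.5042,.2553,0]);RY=np.array([.2833,.959,0]);RY\/=np.linalg.norm(RY);RX=np.array([RY[1],-RY[0],0])/' h.py
cat >> h.py <<'E'
def leaned(yaw,t=16):
    t=np.radians(t);yaw=np.radians(yaw);n=np.array([np.cos(yaw),np.sin(yaw),0]);u=np.array([0,0,1.])
    return u*np.cos(t)-n*np.sin(t), n*np.cos(t)+u*np.sin(t)
def grasp(mid,up,z,half,inn,back):
    R=toolR(-z,-up);return np.array(mid)+up*(half-inn+.065+back),R
E
cat > pf.py <<'E'
import fit,cv2
from h import *
def mk(c,w):
    h,s,v=[fit.H[c][...,i].astype(int) for i in range(3)]
    m=((h<7)|(h>172))&(s>130)&(v>25) if w=="p" else (abs(h-112)<15)&(s>90)&(v>35)
    n,l,st,_=cv2.connectedComponentsWithStats(m.astype(np.uint8))
    return l==1+max(range(n-1),key=lambda i:st[i+1,4] if st[i+1,4]<4000 else 0)
fit.mask=mk
if __name__=="__main__":
    p=fit.fit("p",fit.PL,[.515,-.13,np.radians(-63)]);l=fit.fit("l",fit.LD,[.51,-.4,np.radians(-66)])
E
python3 pf.py; python3 - <<'E'
from h import *
up,z=leaned(-62);mid=np.array([.5077,-.128,.0845])+z*.011
p,R=grasp(mid,up,z,.09,.009,.1);print(mid,p,R);plan(p,R)
E
```

```text
p {'scene': np.int64(2097), 'top': np.int64(927)}
p [ 0.5078 -0.1222 -1.11  ] -63.59957433557651 0.3721034672740994 origin [ 0.5078 -0.1222  0.0845] up,e,z [-0.1226  0.2469  0.9613] [-0.8957 -0.4446  0.    ] [ 0.4274 -0.861   0.2756]
l {'scene': np.int64(1486), 'top': np.int64(498)}
l [ 0.5124 -0.402  -1.1773] -67.4559497310751 0.7703870664353241 origin [ 0.5124 -0.402   0.0721] up,e,z [-0.1057  0.2546  0.9613] [-0.9236 -0.3834  0.    ] [ 0.3685 -0.8878  0.2756]
[ 0.51266414 -0.13733618  0.08753201] [ 0.48083078 -0.07746634  0.32400239] [[-0.88294759 -0.45128503  0.1294039 ]
 [-0.46947156  0.8487437  -0.24337334]
 [ 0.         -0.27563736 -0.9612617 ]]
rows 12 turn [ 0.211 -0.087 -0.616] trans [ 0.074 -0.94   0.221] | d mm [ -94.3 -323.6   36.1] ang [ 15.2  -6.3 -44.4] clock 4.35 F [-0.3 -0.  -0.4] open 0.0616 grip 0.0
```

```bash
python3 - <<'E'
from h import *
up,z=leaned(-63.5);mid=np.array([.5078,-.1225,.0845])+z*.011
p,R=grasp(mid,up,z,.09,.009,.1);print(mid,p);plan(p,R,15)
E
```

```text
[ 0.51251804 -0.13196293  0.08753201] [ 0.4822628  -0.0712803   0.32400239]
rows 15 turn [ 0.169 -0.067 -0.476] trans [ 0.051 -0.737  0.177] | d mm [ -93.9 -317.3   36.1] ang [ 15.2  -6.  -42.9] clock 4.35 F [-0.3 -0.  -0.4] open 0.0616 grip 0.0
```

Call:
step_arm --targets '[{"turn":[0.17,-0.07,-0.475],"translation":[0.05,-0.735,0.175],"hand":0.1},{"turn":[0.17,-0.07,-0.475],"translation":[0.05,-0.735,0.175],"hand":0.1},{"turn":[0.17,-0.07,-0.475],"translation":[0.05,-0.735,0.175],"hand":0.1},{"turn":[0.17,-0.07,-0.475],"translation":[0.05,-0.735,0.175],"hand":0.1},{"turn":[0.17,-0.07,-0.475],"translation":[0.05,-0.735,0.175],"hand":0.1}]'

```text
clock: 4.85
tool_pos: [0.455, 0.1511, 0.3378]
eef_rot: [[-0.999, 0.041, 0.021], [0.039, 0.995, -0.094], [-0.025, -0.093, -0.995]]
contact_force: [0.5, -0.2, -0.9]
opening: 0.051
grasp_force: 0.0
```

Call:
step_arm --targets '[{"turn":[0.17,-0.07,-0.475],"translation":[0.05,-0.735,0.175],"hand":0.1},{"turn":[0.17,-0.07,-0.475],"translation":[0.05,-0.735,0.175],"hand":0.1},{"turn":[0.17,-0.07,-0.475],"translation":[0.05,-0.735,0.175],"hand":0.1},{"turn":[0.17,-0.07,-0.475],"translation":[0.05,-0.735,0.175],"hand":0.1},{"turn":[0.17,-0.07,-0.475],"translation":[0.05,-0.735,0.175],"hand":0.1}]'

```text
clock: 5.35
tool_pos: [0.4548, 0.0384, 0.3261]
eef_rot: [[-0.977, -0.202, 0.065], [-0.211, 0.961, -0.179], [-0.026, -0.188, -0.982]]
contact_force: [0.6, -0.1, 0.0]
opening: 0.051
grasp_force: 0.0
```

Call:
step_arm --targets '[{"turn":[0.17,-0.07,-0.475],"translation":[0.05,-0.735,0.175],"hand":0.1},{"turn":[0.17,-0.07,-0.475],"translation":[0.05,-0.735,0.175],"hand":0.1},{"turn":[0.17,-0.07,-0.475],"translation":[0.05,-0.735,0.175],"hand":0.1},{"turn":[0.17,-0.07,-0.475],"translation":[0.05,-0.735,0.175],"hand":0.1},{"turn":[0.17,-0.07,-0.475],"translation":[0.05,-0.735,0.175],"hand":0.1}]'

```text
clock: 5.85
tool_pos: [0.4825, -0.0716, 0.3252]
eef_rot: [[-0.895, -0.428, 0.128], [-0.446, 0.86, -0.248], [-0.004, -0.279, -0.96]]
contact_force: [0.7, -0.6, -0.3]
opening: 0.0512
grasp_force: 0.0
```

```bash
python3 - <<'E'
from h import *
import fit
fit.C["wrist"]=calibration("wrist");im=read_camera("wrist");cv2.imwrite("pics/w2.png",im)
fit.I["wrist"]=im;fit.H["wrist"]=cv2.cvtColor(im,cv2.COLOR_BGR2HSV)
s=arm.observe();print(s["tool_pos"],s["clock"],s["opening"])
big=cv2.resize(im,(784,588))
P=[.5078,-.1225,np.radians(-63.5)]
h=cv2.convexHull(fit.pp("wrist",fit.pose(P,fit.PL)[0]).astype(np.float32));cv2.polylines(big,[np.int32((h+.5)*1.4)],True,(0,255,255),1)
cv2.imwrite("pics/w2o.png",big)
up,z=leaned(-63.5);mid=np.array([.5078,-.1225,.0845])+z*.011
p,R=grasp(mid,up,z,.09,.009,.1);plan(p,R,1)
E
```

```text
[ 0.4831 -0.0746  0.3255] 5.9 0.050903575082767674
rows 1 turn [-0.055  0.028 -0.007] trans [-0.024  0.12   0.016] | d mm [-0.7  3.6  0.5] ang [-0.3  0.2 -0. ] clock 5.9 F [ 1.3 -2.5  0.3] open 0.0509 grip 0.0
```

View pics/w2o.png

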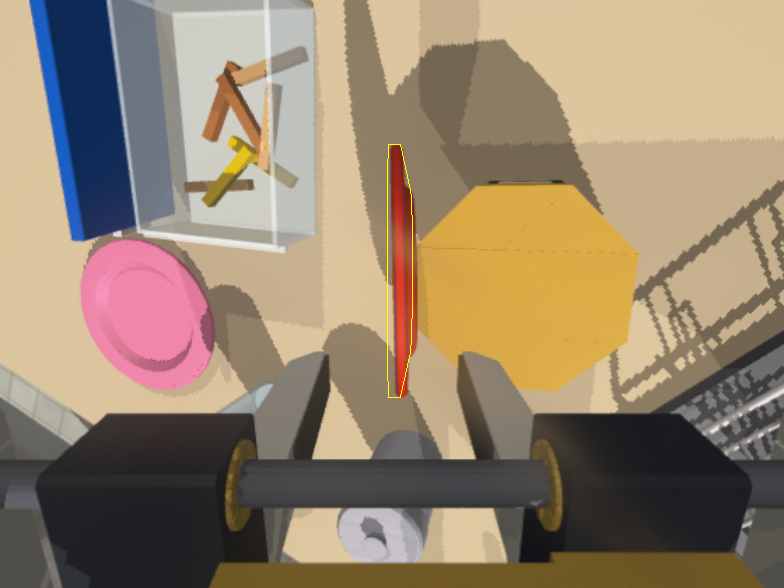

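Call:
step_arm --targets '[{"turn":[0,0,0.1],"translation":[0,0.16,0.4],"hand":0.1},{"turn":[0,0,0],"translation":[0,0,0.8],"hand":0.1},{"turn":[0,0,0],"translation":[0,0,0.8],"hand":0.1},{"turn":[0,0,0],"translation":[0,0,0.8],"hand":0.1},{"turn":[0,0,0],"translation":[0,0,0.53],"hand":0.1}]'

```text
clock: 6.4
tool_pos: [0.4929, -0.0914, 0.2266]
eef_rot: [[-0.901, -0.416, 0.126], [-0.435, 0.866, -0.247], [-0.006, -0.278, -0.961]]
contact_force: [-0.6, 0.7, -0.4]
opening: 0.0512
grasp_force: 0.0
```

Call:
step_arm --targets '[{"turn":[0,0,0],"translation":[0,0,0],"hand":0.1},{"turn":[0,0,0],"translation":[0,0,0],"hand":-0.3},{"turn":[0,0,0],"translation":[0,0,0],"hand":-0.6},{"turn":[0,0,0],"translation":[0,0,0],"hand":-1},{"turn":[0,0,0],"translation":[0,0,0],"hand":-1}]'

```text
clock: 6.9
tool_pos: [0.493, -0.092, 0.2287]
eef_rot: [[-0.901, -0.415, 0.128], [-0.434, 0.866, -0.247], [-0.008, -0.279, -0.96]]
contact_force: [-0.6, 0.8, -0.0]
opening: 0.024
grasp_force: 0.0
```

Call:
step_arm --targets '[{"turn":[0,0,0],"translation":[0,0,0],"hand":-1},{"turn":[0,0,0],"translation":[0,0,0],"hand":-1},{"turn":[0,0,0],"translation":[0,0,0],"hand":-1},{"turn":[0,0,0],"translation":[0,0,0],"hand":-1},{"turn":[0,0,0],"translation":[0,0,0],"hand":-1}]'

```text
clock: 7.4
tool_pos: [0.493, -0.0924, 0.2282]
eef_rot: [[-0.901, -0.415, 0.127], [-0.434, 0.866, -0.248], [-0.007, -0.279, -0.96]]
contact_force: [0.2, -1.7, 4.6]
opening: 0.0079
grasp_force: 29.9
```

```bash
python3 - <<'E'
from h import *
up,z=leaned(-63.5);mid=np.array([.5078,-.1225,.0845])+z*.011
p,R=grasp(mid,up,z,.09,.009,0);plan(p,R,1)
s=arm.observe();p0=np.array(s["tool_pos"]);R0=np.array(s["eef_rot"]);print(p0)
p1=p0-R0[:,2]*.06+[0,0,.10];print("lift from here (keep R)");plan(p1,R0)
# above slot y=+45
m=RC+RY*(.045-.0035)+[0,0,.1195];q=m+[0,0,.081+.065];print(q);plan(q+[0,0,.13],RR,p0=p1,R0=R0)
E
```

```text
rows 1 turn [-0.032  0.031 -0.148] trans [ 0.005 -0.119  0.047] | d mm [ 0.1 -3.6  1.4] ang [-0.2  0.2 -0.9] clock 7.4 F [ 0.2 -1.7  4.6] open 0.0079 grip 29.9
[ 0.49302853 -0.09244702  0.22824988]
lift from here (keep R)
rows 6 turn [0. 0. 0.] trans [-0.004 -0.155 -0.867] | d mm [  -0.7  -27.9 -156. ] ang [0. 0. 0.] clock 7.4 F [ 0.2 -1.7  4.6] open 0.0079 grip 29.9
[0.5159573 0.2950997 0.2655   ]
rows 13 turn [-0.196  0.082  0.536] trans [-0.187  0.952 -0.166] | d mm [-189.2  307.5  -97.8] ang [-15.3   6.4  41.8] clock 7.4 F [ 0.2 -1.7  4.6] open 0.0079 grip 29.9
```

Call:
step_arm --targets '[{"turn":[0,0,0],"translation":[0,-0.15,-0.3],"hand":-1},{"turn":[0,0,0],"translation":[0,-0.15,-0.6],"hand":-1},{"turn":[0,0,0],"translation":[0,-0.15,-0.85],"hand":-1},{"turn":[0,0,0],"translation":[0,-0.15,-0.85],"hand":-1},{"turn":[0,0,0],"translation":[0,-0.15,-0.85],"hand":-1}]'

```text
clock: 7.9
tool_pos: [0.4884, -0.0856, 0.3349]
eef_rot: [[-0.901, -0.415, 0.126], [-0.434, 0.866, -0.247], [-0.007, -0.277, -0.961]]
contact_force: [0.9, -1.0, -1.3]
opening: 0.0076
grasp_force: 30.0
```

Call:
step_arm --targets '[{"turn":[0,0,0],"translation":[0,-0.15,-0.85],"hand":-1},{"turn":[0,0,0],"translation":[0,-0.15,-0.7],"hand":-1},{"turn":[0,0,0],"translation":[0,0,-0.2],"hand":-1},{"turn":[0,0,0],"translation":[0,0,0],"hand":-1},{"turn":[0,0,0],"translation":[0,0,0],"hand":-1}]'

```text
clock: 8.4
tool_pos: [0.4856, -0.0807, 0.3857]
eef_rot: [[-0.901, -0.415, 0.126], [-0.434, 0.866, -0.248], [-0.006, -0.278, -0.961]]
contact_force: [0.1, 0.2, -1.3]
opening: 0.0077
grasp_force: 30.0
```

```bash
python3 - <<'E'
from h import *
print(arm.observe()["tool_pos"])
m=RC+RY*(.045-.0035)+[0,0,.1195];q=m+[0,0,.081+.065];plan(q+[0,0,.13],RR,19)
E
```

```text
[ 0.48559227 -0.08072564  0.38567363]
rows 19 turn [-0.134  0.055  0.367] trans [-0.122  0.658 -0.113] | d mm [-190.5  310.2  -98.7] ang [-15.3   6.2  41.8] clock 8.4 F [ 0.1  0.2 -1.3] open 0.0077 grip 30.0
```

Call:
step_arm --targets '[{"turn":[-0.135,0.055,0.365],"translation":[-0.12,0.66,-0.115],"hand":-1},{"turn":[-0.135,0.055,0.365],"translation":[-0.12,0.66,-0.115],"hand":-1},{"turn":[-0.135,0.055,0.365],"translation":[-0.12,0.66,-0.115],"hand":-1},{"turn":[-0.135,0.055,0.365],"translation":[-0.12,0.66,-0.115],"hand":-1},{"turn":[-0.135,0.055,0.365],"translation":[-0.12,0.66,-0.115],"hand":-1}]'

```text
clock: 8.9
tool_pos: [0.4659, 0.0196, 0.3773]
eef_rot: [[-0.967, -0.242, 0.073], [-0.252, 0.948, -0.194], [-0.023, -0.206, -0.978]]
contact_force: [-0.7, -0.7, -0.6]
opening: 0.0079
grasp_force: 30.0
```

Call:
step_arm --targets '[{"turn":[-0.135,0.055,0.365],"translation":[-0.12,0.66,-0.115],"hand":-1},{"turn":[-0.135,0.055,0.365],"translation":[-0.12,0.66,-0.115],"hand":-1},{"turn":[-0.135,0.055,0.365],"translation":[-0.12,0.66,-0.115],"hand":-1},{"turn":[-0.135,0.055,0.365],"translation":[-0.12,0.66,-0.115],"hand":-1},{"turn":[-0.135,0.055,0.365],"translation":[-0.12,0.66,-0.115],"hand":-1}]'

```text
clock: 9.4
tool_pos: [0.466, 0.1215, 0.3773]
eef_rot: [[-0.998, -0.058, 0.035], [-0.062, 0.99, -0.13], [-0.027, -0.132, -0.991]]
contact_force: [1.1, -0.2, -1.7]
opening: 0.008
grasp_force: 30.0
```

Call:
step_arm --targets '[{"turn":[-0.135,0.055,0.365],"translation":[-0.12,0.66,-0.115],"hand":-1},{"turn":[-0.135,0.055,0.365],"translation":[-0.12,0.66,-0.115],"hand":-1},{"turn":[-0.135,0.055,0.365],"translation":[-0.12,0.66,-0.115],"hand":-1},{"turn":[-0.135,0.055,0.365],"translation":[-0.12,0.66,-0.115],"hand":-1},{"turn":[-0.135,0.055,0.365],"translation":[-0.12,0.66,-0.115],"hand":-1}]'

```text
clock: 9.9
tool_pos: [0.4854, 0.2213, 0.3848]
eef_rot: [[-0.991, 0.132, 0.009], [0.131, 0.99, -0.059], [-0.016, -0.057, -0.998]]
contact_force: [-1.3, -0.7, -1.5]
opening: 0.0081
grasp_force: 30.0
```

Call:
step_arm --targets '[{"turn":[-0.135,0.055,0.365],"translation":[-0.12,0.66,-0.115],"hand":-1},{"turn":[-0.135,0.055,0.365],"translation":[-0.12,0.66,-0.115],"hand":-1},{"turn":[-0.135,0.055,0.365],"translation":[-0.12,0.66,-0.115],"hand":-1},{"turn":[-0.135,0.055,0.365],"translation":[-0.12,0.66,-0.115],"hand":-1},{"turn":[0,0,0],"translation":[0,0,0],"hand":-1}]'

```text
clock: 10.4
tool_pos: [0.5148, 0.2983, 0.396]
eef_rot: [[-0.96, 0.279, -0.001], [0.279, 0.96, 0.002], [0.002, 0.002, -1.0]]
contact_force: [0.6, -0.9, -2.0]
opening: 0.0076
grasp_force: 30.0
```

```bash
cat > chk.py <<'E'
from h import *
import fit,sys
# red plate held: fit its plane offset in tool frame from the wrist view
np.set_printoptions(precision=4,suppress=True)
k=calibration("wrist");im=read_camera("wrist");cv2.imwrite(sys.argv[1],im);fit.C["wrist"]=k
big=cv2.resize(im,(784,588));s=arm.observe();p=np.array(s["tool_pos"]);R=np.array(s["eef_rot"])
L=fit.PL.copy();Q=p+R[:,2]*(.065+.081)+(L[:,:1])*R[:,2]+L[:,1:2]*R[:,0]-(L[:,2:]-.011)*R[:,1]
h=cv2.convexHull(fit.pp("wrist",Q).astype(np.float32));cv2.polylines(big,[np.int32((h+.5)*1.4)],True,(0,255,255),1)
W=np.array([[x,y,117] for y in np.arange(-90,91,30) for x in np.r_[np.linspace(34,54,8),-np.linspace(34,54,8)]])/1000.
W=RC+W[:,:1]*RX+W[:,1:2]*RY+W[:,2:]*[0,0,1]
for q in fit.pp("wrist",W):cv2.circle(big,tuple(int(v) for v in (q+.5)*1.4),1,(255,0,255),-1)
cv2.imwrite(sys.argv[1].replace(".png","o.png"),big)
E
python3 chk.py pics/w3.png; python3 - <<'E'
from h import *
m=RC+RY*(.045-.0035)+[0,0,.1195];q=m+[0,0,.081+.065];plan(q+[0,0,.13],RR,1)
E
```

```text
rows 1 turn [-0.002 -0.017  0.051] trans [-0.066 -0.036  0.012] | d mm [-2.  -1.1  0.4] ang [-0.  -0.1  0.3] clock 10.45 F [-0.7 -0.7 -1.7] open 0.0078 grip 30.0
```

View pics/w3o.png

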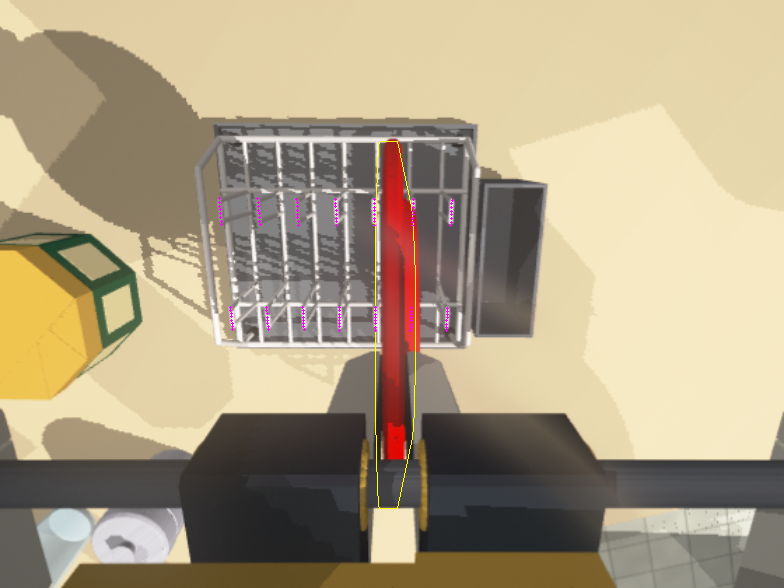

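Call:
step_arm --targets '[{"turn":[0,0,0.05],"translation":[-0.07,-0.09,0.2],"hand":-1},{"turn":[0,0,0],"translation":[0,0,0.6],"hand":-1},{"turn":[0,0,0],"translation":[0,0,0.8],"hand":-1},{"turn":[0,0,0],"translation":[0,0,0.8],"hand":-1},{"turn":[0,0,0],"translation":[0,0,0.5],"hand":-1}]'

```text
clock: 10.95
tool_pos: [0.5149, 0.2912, 0.3083]
eef_rot: [[-0.958, 0.285, -0.002], [0.285, 0.958, -0.0], [0.002, -0.001, -1.0]]
contact_force: [0.1, -0.9, -0.6]
opening: 0.0078
grasp_force: 30.0
```

Call:
step_arm --targets '[{"turn":[0,0,0],"translation":[0,0,0.4],"hand":-1},{"turn":[0,0,0],"translation":[0,0,0.3],"hand":-1},{"turn":[0,0,0],"translation":[0,0,0.2],"hand":-1},{"turn":[0,0,0],"translation":[0,0,0.15],"hand":-1},{"turn":[0,0,0],"translation":[0,0,0.1],"hand":-1}]'

```text
clock: 11.45
tool_pos: [0.5159, 0.2932, 0.2762]
eef_rot: [[-0.959, 0.285, 0.001], [0.285, 0.959, 0.002], [-0.0, 0.002, -1.0]]
contact_force: [0.9, -0.1, -1.5]
opening: 0.008
grasp_force: 30.0
```

```bash
python3 - <<'E'
from h import *
m=RC+RY*(.045-.0035)+[0,0,.1195];q=m+[0,0,.081+.065];plan(q,RR,1)
E
```

```text
rows 1 turn [ 0.022  0.002 -0.012] trans [0.015 0.06  0.357] | d mm [ 0.5  1.8 10.7] ang [ 0.1  0.  -0.1] clock 11.45 F [ 0.9 -0.1 -1.5] open 0.008 grip 30.0
```

Call:
step_arm --targets '[{"turn":[0,0,0],"translation":[0,0,0.07],"hand":-1},{"turn":[0,0,0],"translation":[0,0,0.07],"hand":-1},{"turn":[0,0,0],"translation":[0,0,0.07],"hand":-1},{"turn":[0,0,0],"translation":[0,0,0.03],"hand":-1},{"turn":[0,0,0],"translation":[0,0,0.0],"hand":-1}]'

```text
clock: 11.95
tool_pos: [0.5157, 0.2933, 0.269]
eef_rot: [[-0.959, 0.284, 0.0], [0.284, 0.959, 0.002], [0.0, 0.002, -1.0]]
contact_force: [0.8, 1.0, -0.9]
opening: 0.008
grasp_force: 30.0
```

Call:
step_arm --targets '[{"turn":[0,0,0],"translation":[0,0,0.05],"hand":-1},{"turn":[0,0,0],"translation":[0,0,0.05],"hand":-1},{"turn":[0,0,0],"translation":[0,0,0.03],"hand":-1},{"turn":[0,0,0],"translation":[0,0,0.0],"hand":-1},{"turn":[0,0,0],"translation":[0,0,0.0],"hand":-1}]'

```text
clock: 12.45
tool_pos: [0.5162, 0.2934, 0.2665]
eef_rot: [[-0.959, 0.285, 0.002], [0.285, 0.959, 0.003], [-0.001, 0.003, -1.0]]
contact_force: [-2.4, -1.3, 11.6]
opening: 0.0076
grasp_force: 30.0
```

Call:
step_arm --targets '[{"turn":[0,0,0],"translation":[0,0,0],"hand":-0.75},{"turn":[0,0,0],"translation":[0,0,0],"hand":-0.65},{"turn":[0,0,0],"translation":[0,0,0],"hand":-0.5},{"turn":[0,0,0],"translation":[0,0,0],"hand":-0.3},{"turn":[0,0,0],"translation":[0,0,0],"hand":0}]'

```text
clock: 12.95
tool_pos: [0.5158, 0.2932, 0.2649]
eef_rot: [[-0.959, 0.285, 0.0], [0.285, 0.959, 0.002], [0.0, 0.002, -1.0]]
contact_force: [-0.2, -0.2, -0.1]
opening: 0.0344
grasp_force: 0.0
```

Call:
step_arm --targets '[{"turn":[0,0,0],"translation":[0,0,0],"hand":0},{"turn":[0,0,0],"translation":[0,0,-0.2],"hand":0},{"turn":[0,0,0],"translation":[0,0,-0.6],"hand":0},{"turn":[0,0,0],"translation":[0,0,-0.9],"hand":0},{"turn":[0,0,0],"translation":[0,0,-0.9],"hand":0}]'

```text
clock: 13.45
tool_pos: [0.5156, 0.293, 0.3441]
eef_rot: [[-0.959, 0.285, -0.0], [0.285, 0.959, 0.002], [0.001, 0.001, -1.0]]
contact_force: [0.3, -0.1, -0.6]
opening: 0.0468
grasp_force: 0.0
```

```bash
python3 - <<'E'
from h import *
# aim: standoff above lid, 60 mm back
up,z=leaned(-67.5);mid=np.array([.5124,-.402,.0721])+z*.005
p,R=grasp(mid,up,z,.075,.012,.09);print(mid,p)
s=arm.observe();p0=np.array(s["tool_pos"]);print(p0)
plan(p,R,25,p0=p0+[0,0,.03])
cv2.imwrite("pics/s4.png",read_camera("scene")[130:250,330:530].repeat(3,0).repeat(3,1))
E
```

```text
[ 0.51423929 -0.40644045  0.07347819] [ 0.49124425 -0.3509255   0.28303324]
[0.51561291 0.29296389 0.34414145]
rows 25 turn [ 0.103 -0.036 -0.259] trans [ 0.071 -0.852  0.236] | d mm [-159.9 -624.3   90.1] ang [ 15.5  -5.5 -38.8] clock 13.45 F [ 0.3 -0.1 -0.6] open 0.0468 grip 0.0
```

View pics/s4.png

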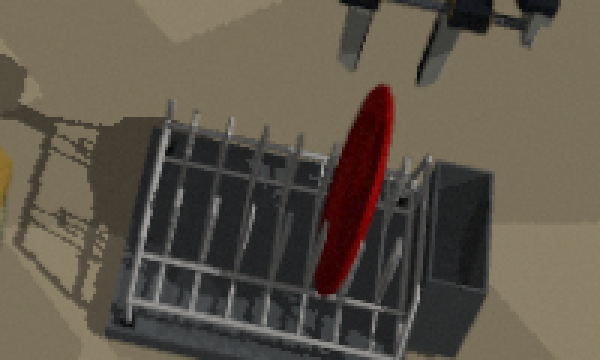

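Call:
step_arm --targets '[{"turn":[0.1,-0.035,-0.26],"translation":[0.07,-0.85,-0.76],"hand":0},{"turn":[0.1,-0.035,-0.26],"translation":[0.07,-0.85,0.235],"hand":0},{"turn":[0.1,-0.035,-0.26],"translation":[0.07,-0.85,0.235],"hand":0},{"turn":[0.1,-0.035,-0.26],"translation":[0.07,-0.85,0.235],"hand":0},{"turn":[0.1,-0.035,-0.26],"translation":[0.07,-0.85,0.235],"hand":0}]'

```text
clock: 14.0
tool_pos: [0.4756, 0.1699, 0.3403]
eef_rot: [[-0.989, 0.151, 0.007], [0.15, 0.987, -0.053], [-0.015, -0.052, -0.999]]
contact_force: [0.0, -0.4, -0.3]
opening: 0.0464
grasp_force: 0.0
```

Call:
step_arm --targets '[{"turn":[0.1,-0.035,-0.26],"translation":[0.07,-0.85,0.235],"hand":0},{"turn":[0.1,-0.035,-0.26],"translation":[0.07,-0.85,0.235],"hand":0},{"turn":[0.1,-0.035,-0.26],"translation":[0.07,-0.85,0.235],"hand":0},{"turn":[0.1,-0.035,-0.26],"translation":[0.07,-0.85,0.235],"hand":0},{"turn":[0.1,-0.035,-0.26],"translation":[0.07,-0.85,0.235],"hand":0}]'

```text
clock: 14.5
tool_pos: [0.4532, 0.0418, 0.3143]
eef_rot: [[-1.0, 0.016, 0.021], [0.014, 0.994, -0.107], [-0.023, -0.107, -0.994]]
contact_force: [0.2, -0.5, 0.6]
opening: 0.0467
grasp_force: 0.0
```

Call:
step_arm --targets '[{"turn":[0.1,-0.035,-0.26],"translation":[0.07,-0.85,0.235],"hand":0},{"turn":[0.1,-0.035,-0.26],"translation":[0.07,-0.85,0.235],"hand":0},{"turn":[0.1,-0.035,-0.26],"translation":[0.07,-0.85,0.235],"hand":0},{"turn":[0.1,-0.035,-0.26],"translation":[0.07,-0.85,0.235],"hand":0},{"turn":[0.1,-0.035,-0.26],"translation":[0.07,-0.85,0.235],"hand":0}]'

```text
clock: 15.0
tool_pos: [0.4486, -0.0894, 0.2955]
eef_rot: [[-0.992, -0.118, 0.042], [-0.123, 0.98, -0.158], [-0.023, -0.162, -0.987]]
contact_force: [1.2, -0.0, 0.2]
opening: 0.0469
grasp_force: 0.0
```

Call:
step_arm --targets '[{"turn":[0.1,-0.035,-0.26],"translation":[0.07,-0.85,0.235],"hand":0},{"turn":[0.1,-0.035,-0.26],"translation":[0.07,-0.85,0.235],"hand":0},{"turn":[0.1,-0.035,-0.26],"translation":[0.07,-0.85,0.235],"hand":0},{"turn":[0.1,-0.035,-0.26],"translation":[0.07,-0.85,0.235],"hand":0},{"turn":[0.1,-0.035,-0.26],"translation":[0.07,-0.85,0.235],"hand":0}]'

```text
clock: 15.5
tool_pos: [0.4619, -0.2209, 0.284]
eef_rot: [[-0.966, -0.249, 0.07], [-0.258, 0.944, -0.205], [-0.015, -0.216, -0.976]]
contact_force: [0.0, -0.1, 0.5]
opening: 0.0465
grasp_force: 0.0
```

```bash
python3 - <<'E'
from h import *
up,z=leaned(-67.5);mid=np.array([.5124,-.402,.0721])+z*.005
p,R=grasp(mid,up,z,.075,.012,.09);print(arm.observe()["tool_pos"]);plan(p,R,6)
E
```

```text
[ 0.4619433  -0.22088498  0.28402904]
rows 6 turn [ 0.096 -0.029 -0.209] trans [ 0.07  -0.715  0.183] | d mm [   5.2 -129.9   29.7] ang [ 3.5 -1.  -7.5] clock 15.5 F [ 0.  -0.1  0.5] open 0.0465 grip 0.0
```

Call:
step_arm --targets '[{"turn":[0.1,-0.035,-0.25],"translation":[0.07,-0.85,0.235],"hand":0},{"turn":[0.1,-0.035,-0.25],"translation":[0.07,-0.85,0.235],"hand":0},{"turn":[0.1,-0.035,-0.25],"translation":[0.07,-0.85,0.235],"hand":0},{"turn":[0.1,-0.035,-0.25],"translation":[0.07,-0.85,0.235],"hand":0},{"turn":[0.1,-0.035,-0.25],"translation":[0.07,-0.85,0.235],"hand":0}]'

```text
clock: 16.0
tool_pos: [0.4927, -0.3499, 0.2798]
eef_rot: [[-0.924, -0.368, 0.103], [-0.382, 0.89, -0.247], [-0.001, -0.268, -0.963]]
contact_force: [0.4, 0.1, 0.3]
opening: 0.0467
grasp_force: 0.0
```

```bash
python3 - <<'E'
from h import *
import fit
for _ in range(3): read_camera("wrist")
fit.C["wrist"]=calibration("wrist");im=read_camera("wrist")
big=cv2.resize(im,(784,588))
P=[.5124,-.402,np.radians(-67.5)]
h=cv2.convexHull(fit.pp("wrist",fit.pose(P,fit.LD)[0]).astype(np.float32));cv2.polylines(big,[np.int32((h+.5)*1.4)],True,(0,255,255),1)
cv2.imwrite("pics/w5o.png",big)
up,z=leaned(-67.5);mid=np.array([.5124,-.402,.0721])+z*.005
p,R=grasp(mid,up,z,.075,.012,.09);plan(p,R,1)
E
```

```text
rows 1 turn [ 0.088 -0.    -0.03 ] trans [ 0.056 -0.081 -0.1  ] | d mm [ 1.7 -2.4 -3. ] ang [ 0.5 -0.  -0.2] clock 16.2 F [-0.2  0.1 -0.3] open 0.0464 grip 0.0
```

View pics/w5o.png

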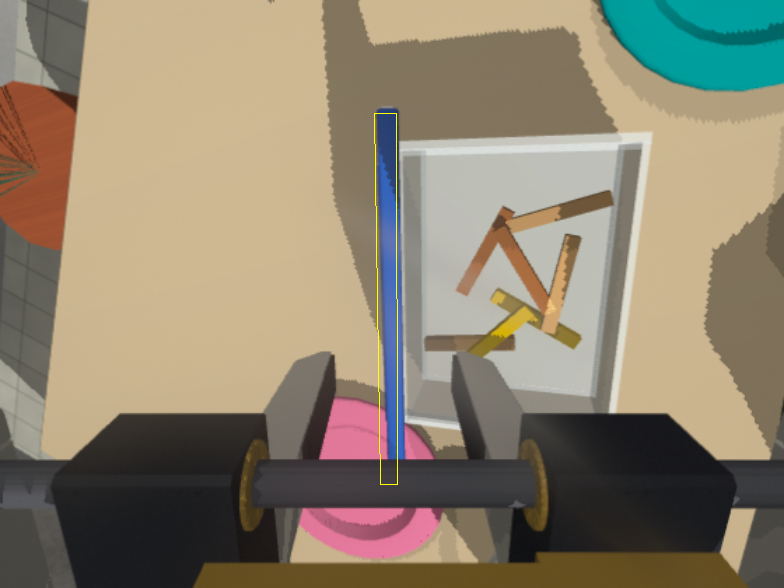

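Call:
step_arm --targets '[{"turn":[0.09,0,-0.2],"translation":[0.1,-0.03,0.2],"hand":0},{"turn":[0,0,0],"translation":[0,0,0.8],"hand":0},{"turn":[0,0,0],"translation":[0,0,0.8],"hand":0},{"turn":[0,0,0],"translation":[0,0,0.7],"hand":0},{"turn":[0,0,0],"translation":[0,0,0.4],"hand":0}]'

```text
clock: 16.7
tool_pos: [0.499, -0.3718, 0.1945]
eef_rot: [[-0.916, -0.388, 0.105], [-0.402, 0.88, -0.254], [0.006, -0.275, -0.961]]
contact_force: [-0.7, -0.8, -0.2]
opening: 0.0461
grasp_force: 0.0
```

Call:
step_arm --targets '[{"turn":[0,0,0],"translation":[0,0,0],"hand":0},{"turn":[0,0,0],"translation":[0,0,0],"hand":-0.4},{"turn":[0,0,0],"translation":[0,0,0],"hand":-0.6},{"turn":[0,0,0],"translation":[0,0,0],"hand":-1},{"turn":[0,0,0],"translation":[0,0,0],"hand":-1}]'

```text
clock: 17.2
tool_pos: [0.4994, -0.3728, 0.1969]
eef_rot: [[-0.917, -0.385, 0.107], [-0.4, 0.88, -0.255], [0.004, -0.277, -0.961]]
contact_force: [0.1, 0.6, 1.3]
opening: 0.0193
grasp_force: 0.0
```

Call:
step_arm --targets '[{"turn":[0,0,0],"translation":[0,0,0],"hand":-1},{"turn":[0,0,0],"translation":[0,0,0],"hand":-1},{"turn":[0,0,0],"translation":[0,0,0],"hand":-1},{"turn":[0,0,0],"translation":[0,0,0],"hand":-1},{"turn":[0,0,0],"translation":[0,0,0],"hand":-1}]'

```text
clock: 17.7
tool_pos: [0.4994, -0.3729, 0.1965]
eef_rot: [[-0.917, -0.385, 0.107], [-0.4, 0.88, -0.255], [0.005, -0.277, -0.961]]
contact_force: [-1.7, 1.5, 6.0]
opening: 0.0099
grasp_force: 30.0
```

Call:
step_arm --targets '[{"turn":[0,0,0],"translation":[0,-0.15,-0.3],"hand":-1},{"turn":[0,0,0],"translation":[0,-0.18,-0.6],"hand":-1},{"turn":[0,0,0],"translation":[0,-0.2,-0.85],"hand":-1},{"turn":[0,0,0],"translation":[0,-0.2,-0.85],"hand":-1},{"turn":[0,0,0],"translation":[0,-0.2,-0.85],"hand":-1}]'

```text
clock: 18.2
tool_pos: [0.4986, -0.3709, 0.3045]
eef_rot: [[-0.917, -0.386, 0.105], [-0.4, 0.881, -0.255], [0.005, -0.275, -0.961]]
contact_force: [0.3, -1.3, -1.5]
opening: 0.01
grasp_force: 30.0
```

Call:
step_arm --targets '[{"turn":[0,0,0],"translation":[0,-0.2,-0.85],"hand":-1},{"turn":[0,0,0],"translation":[0,-0.2,-0.85],"hand":-1},{"turn":[0,0,0],"translation":[0,-0.2,-0.75],"hand":-1},{"turn":[0,0,0],"translation":[0,0,0],"hand":-1},{"turn":[0,0,0],"translation":[0,0,0],"hand":-1}]'

```text
clock: 18.7
tool_pos: [0.4978, -0.368, 0.3789]
eef_rot: [[-0.917, -0.385, 0.106], [-0.399, 0.881, -0.255], [0.005, -0.276, -0.961]]
contact_force: [-0.2, 0.4, -2.1]
opening: 0.0097
grasp_force: 30.0
```

```bash
python3 - <<'E'
from h import *
print(arm.observe()["tool_pos"])
m=RC+RY*(-.045)+[0,0,.1225];q=m+[0,0,.063+.065];print(q);plan(q+[0,0,.125],RR,24)
E
```

```text
[ 0.49777435 -0.36803545  0.3789382 ]
[0.49145112 0.2121437  0.2505    ]
rows 24 turn [-0.107  0.037  0.276] trans [-0.054  0.815 -0.114] | d mm [-226.   514.3 -145.3] ang [-15.5   5.3  39.8] clock 18.7 F [-0.2  0.4 -2.1] open 0.0097 grip 30.0
```

Call:
step_arm --targets '[{"turn":[-0.107,0.037,0.275],"translation":[-0.055,0.815,-0.115],"hand":-1},{"turn":[-0.107,0.037,0.275],"translation":[-0.055,0.815,-0.115],"hand":-1},{"turn":[-0.107,0.037,0.275],"translation":[-0.055,0.815,-0.115],"hand":-1},{"turn":[-0.107,0.037,0.275],"translation":[-0.055,0.815,-0.115],"hand":-1},{"turn":[-0.107,0.037,0.275],"translation":[-0.055,0.815,-0.115],"hand":-1}]'

```text
clock: 19.2
tool_pos: [0.4625, -0.2492, 0.3628]
eef_rot: [[-0.965, -0.254, 0.067], [-0.263, 0.942, -0.209], [-0.01, -0.219, -0.976]]
contact_force: [0.9, 0.0, -0.7]
opening: 0.0099
grasp_force: 30.0
```

Call:
step_arm --targets '[{"turn":[-0.107,0.037,0.275],"translation":[-0.055,0.815,-0.115],"hand":-1},{"turn":[-0.107,0.037,0.275],"translation":[-0.055,0.815,-0.115],"hand":-1},{"turn":[-0.107,0.037,0.275],"translation":[-0.055,0.815,-0.115],"hand":-1},{"turn":[-0.107,0.037,0.275],"translation":[-0.055,0.815,-0.115],"hand":-1},{"turn":[-0.107,0.037,0.275],"translation":[-0.055,0.815,-0.115],"hand":-1}]'

```text
clock: 19.7
tool_pos: [0.4452, -0.1271, 0.3559]
eef_rot: [[-0.993, -0.116, 0.037], [-0.12, 0.98, -0.159], [-0.018, -0.163, -0.986]]
contact_force: [0.3, -0.4, -1.8]
opening: 0.0098
grasp_force: 30.0
```

Call:
step_arm --targets '[{"turn":[-0.107,0.037,0.275],"translation":[-0.055,0.815,-0.115],"hand":-1},{"turn":[-0.107,0.037,0.275],"translation":[-0.055,0.815,-0.115],"hand":-1},{"turn":[-0.107,0.037,0.275],"translation":[-0.055,0.815,-0.115],"hand":-1},{"turn":[-0.107,0.037,0.275],"translation":[-0.055,0.815,-0.115],"hand":-1},{"turn":[-0.107,0.037,0.275],"translation":[-0.055,0.815,-0.115],"hand":-1}]'

```text
clock: 20.2
tool_pos: [0.4457, -0.0037, 0.3561]
eef_rot: [[-1.0, 0.026, 0.016], [0.024, 0.994, -0.106], [-0.018, -0.105, -0.994]]
contact_force: [-0.1, -0.3, -1.9]
opening: 0.01
grasp_force: 30.0
```

Call:
step_arm --targets '[{"turn":[-0.107,0.037,0.275],"translation":[-0.055,0.815,-0.115],"hand":-1},{"turn":[-0.107,0.037,0.275],"translation":[-0.055,0.815,-0.115],"hand":-1},{"turn":[-0.107,0.037,0.275],"translation":[-0.055,0.815,-0.115],"hand":-1},{"turn":[-0.107,0.037,0.275],"translation":[-0.055,0.815,-0.115],"hand":-1},{"turn":[-0.107,0.037,0.275],"translation":[-0.055,0.815,-0.115],"hand":-1}]'

```text
clock: 20.7
tool_pos: [0.4641, 0.1183, 0.3633]
eef_rot: [[-0.986, 0.169, 0.002], [0.169, 0.984, -0.049], [-0.01, -0.048, -0.999]]
contact_force: [0.4, -0.2, -1.2]
opening: 0.0096
grasp_force: 30.0
```

Call:
step_arm --targets '[{"turn":[-0.107,0.037,0.275],"translation":[-0.055,0.815,-0.115],"hand":-1},{"turn":[-0.107,0.037,0.275],"translation":[-0.055,0.815,-0.115],"hand":-1},{"turn":[-0.107,0.037,0.275],"translation":[-0.055,0.815,-0.115],"hand":-1},{"turn":[-0.107,0.037,0.275],"translation":[-0.055,0.815,-0.115],"hand":-1},{"turn":[0,0,0],"translation":[0,0,0],"hand":-1}]'

```text
clock: 21.2
tool_pos: [0.4918, 0.2149, 0.3744]
eef_rot: [[-0.961, 0.278, -0.002], [0.278, 0.961, -0.0], [0.002, -0.001, -1.0]]
contact_force: [-0.1, 0.1, -1.9]
opening: 0.0097
grasp_force: 30.0
```

```bash
sed -i 's/^L=fit.PL.*/L=fit.LD.copy();Q=p+R[:,2]*(.065+.063)+(L[:,:1])*R[:,2]+L[:,1:2]*R[:,0]-(L[:,2:]-.005)*R[:,1]/' chk.py
python3 - <<'E'
from h import *
for _ in range(2): read_camera("wrist")
m=RC+RY*(-.045)+[0,0,.1225];q=m+[0,0,.063+.065];plan(q+[0,0,.125],RR,1)
E
python3 chk.py pics/w6.png
```

```text
rows 1 turn [-0.033 -0.018  0.043] trans [-0.008  0.013 -0.044] | d mm [-0.2  0.4 -1.3] ang [-0.2 -0.1  0.3] clock 21.3 F [ 0.2  0.1 -1.3] open 0.0097 grip 30.0
```

View pics/w6o.png

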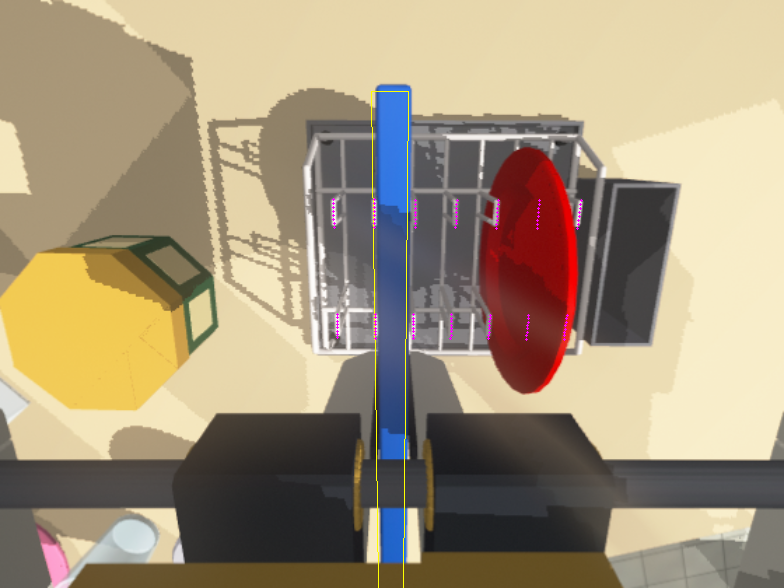

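Call:
step_arm --targets '[{"turn":[0,0,0.04],"translation":[-0.01,-0.02,0.2],"hand":-1},{"turn":[0,0,0],"translation":[0,0,0.6],"hand":-1},{"turn":[0,0,0],"translation":[0,0,0.8],"hand":-1},{"turn":[0,0,0],"translation":[0,0,0.8],"hand":-1},{"turn":[0,0,0],"translation":[0,0,0.4],"hand":-1}]'

```text
clock: 21.85
tool_pos: [0.4909, 0.21, 0.2896]
eef_rot: [[-0.959, 0.285, -0.003], [0.285, 0.959, -0.003], [0.002, -0.003, -1.0]]
contact_force: [-0.2, -1.2, -1.1]
opening: 0.01
grasp_force: 30.0
```

Call:
step_arm --targets '[{"turn":[0,0,0],"translation":[0,0,0.3],"hand":-1},{"turn":[0,0,0],"translation":[0,0,0.3],"hand":-1},{"turn":[0,0,0],"translation":[0,0,0.2],"hand":-1},{"turn":[0,0,0],"translation":[0,0,0.1],"hand":-1},{"turn":[0,0,0],"translation":[0,0,0.1],"hand":-1}]'

```text
clock: 22.35
tool_pos: [0.4918, 0.2114, 0.2618]
eef_rot: [[-0.959, 0.284, 0.0], [0.284, 0.959, -0.001], [-0.0, -0.001, -1.0]]
contact_force: [-0.2, -0.5, -1.0]
opening: 0.0096
grasp_force: 30.0
```

Call:
step_arm --targets '[{"turn":[0,0,0],"translation":[0,0,0.08],"hand":-1},{"turn":[0,0,0],"translation":[0,0,0.07],"hand":-1},{"turn":[0,0,0],"translation":[0,0,0.05],"hand":-1},{"turn":[0,0,0],"translation":[0,0,0.0],"hand":-1},{"turn":[0,0,0],"translation":[0,0,0.0],"hand":-1}]'

```text
clock: 22.85
tool_pos: [0.4917, 0.2113, 0.2557]
eef_rot: [[-0.959, 0.284, -0.0], [0.284, 0.959, -0.001], [-0.0, -0.001, -1.0]]
contact_force: [0.2, 0.4, -1.3]
opening: 0.0101
grasp_force: 30.0
```

Not yet touching; 2 mm per row further.

Call:
step_arm --targets '[{"turn":[0,0,0],"translation":[0,0,0.06],"hand":-1},{"turn":[0,0,0],"translation":[0,0,0.06],"hand":-1},{"turn":[0,0,0],"translation":[0,0,0.03],"hand":-1},{"turn":[0,0,0],"translation":[0,0,0.0],"hand":-1},{"turn":[0,0,0],"translation":[0,0,0.0],"hand":-1}]'

```text
clock: 23.35
tool_pos: [0.4917, 0.2113, 0.2511]
eef_rot: [[-0.959, 0.284, -0.0], [0.284, 0.959, -0.001], [0.0, -0.001, -1.0]]
contact_force: [-0.3, 0.9, -2.3]
opening: 0.0097
grasp_force: 30.0
```

Call:
step_arm --targets '[{"turn":[0,0,0],"translation":[0,0,0.06],"hand":-1},{"turn":[0,0,0],"translation":[0,0,0.05],"hand":-1},{"turn":[0,0,0],"translation":[0,0,0.03],"hand":-1},{"turn":[0,0,0],"translation":[0,0,0.0],"hand":-1},{"turn":[0,0,0],"translation":[0,0,0.0],"hand":-1}]'

```text
clock: 23.85
tool_pos: [0.4926, 0.2118, 0.25]
eef_rot: [[-0.959, 0.284, 0.004], [0.284, 0.959, -0.0], [-0.003, 0.001, -1.0]]
contact_force: [-4.1, -2.4, 31.8]
opening: 0.0095
grasp_force: 30.1
```

Call:
step_arm --targets '[{"turn":[0,0,0],"translation":[0,0,-0.07],"hand":-1},{"turn":[0,0,0],"translation":[0,0,0],"hand":-0.72},{"turn":[0,0,0],"translation":[0,0,0],"hand":-0.6},{"turn":[0,0,0],"translation":[0,0,0],"hand":-0.45},{"turn":[0,0,0],"translation":[0,0,0],"hand":-0.3}]'

```text
clock: 24.35
tool_pos: [0.4916, 0.2113, 0.2488]
eef_rot: [[-0.959, 0.284, -0.001], [0.284, 0.959, -0.001], [0.0, -0.002, -1.0]]
contact_force: [-0.9, -0.7, -0.8]
opening: 0.0291
grasp_force: 0.0
```

Call:
step_arm --targets '[{"turn":[0,0,0],"translation":[0,0,0],"hand":-0.15},{"turn":[0,0,0],"translation":[0,0,0],"hand":-0.15},{"turn":[0,0,0],"translation":[0,0,-0.2],"hand":-0.15},{"turn":[0,0,0],"translation":[0,0,-0.6],"hand":-0.15},{"turn":[0,0,0],"translation":[0,0,-0.9],"hand":-0.15}]'

```text
clock: 24.85
tool_pos: [0.4912, 0.2112, 0.2999]
eef_rot: [[-0.959, 0.284, -0.003], [0.284, 0.959, -0.002], [0.002, -0.003, -1.0]]
contact_force: [0.8, 0.7, -0.7]
opening: 0.0397
grasp_force: 0.0
```

Call:
step_arm --targets '[{"turn":[0,0,0],"translation":[0,0,-0.9],"hand":-0.15},{"turn":[0,0,0],"translation":[0,0,-0.9],"hand":-0.15},{"turn":[0,0,0],"translation":[0,0,-0.9],"hand":-0.15},{"turn":[0,0,0],"translation":[0,0,-0.5],"hand":-0.15},{"turn":[0,0,0],"translation":[0,0,0],"hand":-0.15}]'

```text
clock: 25.35
tool_pos: [0.4922, 0.2118, 0.3985]
eef_rot: [[-0.959, 0.284, 0.003], [0.284, 0.959, 0.001], [-0.003, 0.002, -1.0]]
contact_force: [-0.2, -0.8, -0.1]
opening: 0.0396
grasp_force: 0.0
```

```bash
python3 - <<'E'
from h import *
a=read_camera("scene")[110:260,340:520];b=read_camera("wrist")[60:300,150:530];a2=read_camera("scene")
cv2.imwrite("pics/fin.png",np.hstack([cv2.resize(a,(400,334)),cv2.resize(b,(400,334))]))
for t in("plate_mid","lid_mid"):
    rs=[]
    for c in("scene","top","wrist"):
        if c=="top": read_camera(c)
        r=[x for x in pinpoint(t,c) if x["p"]>.4]
        for x in r[:4]:
            p=atz(c,x["at"],.12)-RC; print(t,c,round(x["p"],2),"rack x,y",np.round([p@RX,p@RY],3))
E
```

```text
plate_mid scene 0.76 rack x,y [ 0.005 -0.564]
plate_mid scene 0.74 rack x,y [ 0.461 -0.504]
plate_mid scene 0.73 rack x,y [0.009 0.043]
plate_mid top 0.88 rack x,y [-0.097 -0.583]
plate_mid top 0.84 rack x,y [0.002 0.045]
plate_mid top 0.67 rack x,y [ 0.354 -0.532]
plate_mid wrist 0.79 rack x,y [0.001 0.045]
lid_mid scene 0.88 rack x,y [-0.014 -0.041]
lid_mid top 0.62 rack x,y [-0.    -0.047]
lid_mid wrist 0.73 rack x,y [ 0.022 -0.235]
```

View pics/fin.png

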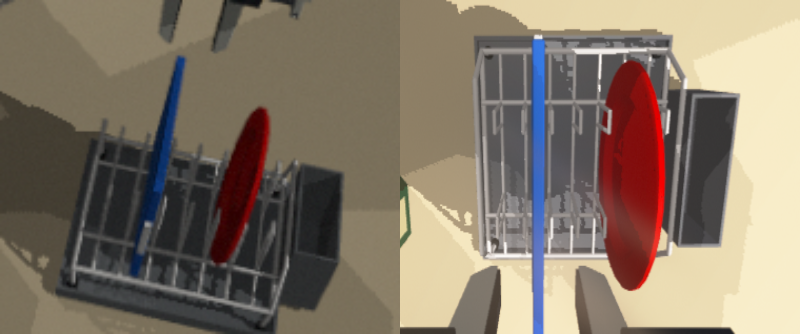

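```bash
python3 -c "
from workcell import workorder
print(workorder.hand_in())"
```

```text
the job is handed in; nothing more can be done
None
```

I stood the red plate and the blue lid upright in rack slots about 90 mm apart, with two empty slots between them, let go of both, and handed the job in at about 26 s. The hand-in returned no verdict.

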